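# Gauge the gap of a leaf press with a taper blade

## Robot

A 6-joint arm with a two-finger parallel gripper is mounted at the origin on the work surface. World frame = base frame: x ahead of the robot, y to its left, z up, the work surface at z = 0. Lengths are in mm, angles in rad, forces in N, time in s.
With the tool pointing down it reaches from about 300 to 775 mm from the base axis. Payload 14.6 kg.
Tool frame: the origin (TCP) lies at the very end of the fingers, on their centre line; the grasp point (between the pads) lies 19 mm behind it (manip.grip_point_offset is the distance from the TCP to the grasp point, in mm); z points along the fingers, y is the line along which they close (so a half turn about z gives the same grasp; the last joint's range is limited). The gripper opens to 94 mm and grips with 3 to 60 N. Pads are 16 mm wide; open, the fingers measure 119 mm over their backs; the gripper's body (75 mm by 177 mm) begins 78 mm behind the grasp point.
Start: joints at [-1.333, 0.3, 1.521, -0, 1.321, -0.067], TCP at [165.049, -524.641, 205.446] pointing down, gripper open.
Joint ranges: [-3.03, 3.03], [-0.79, 2.21], [0.23, 2.52], [-1.04, 4.18], [0, 3.07], [-2.55, 2.55]. Speed limits (rad/s): [2.22, 2.22, 2.57, 3.14, 3.14, 3.14].

## Interface

Orientations are given as [roll, pitch, yaw] about the fixed x, y, z axes, in that order (R = Rz(yaw) Ry(pitch) Rx(roll)).
In Python, from cell import telemetry, eyes, manip gives the robot as it stands.
- The arm moves only by the tool play_rows, never from a script. Its arguments are lists of equal length, an entry for each row: "translation": the shift along the world's x, y, z in m, a list of three; "yaw": the turn about the world's z in rad. A call has 1 to 12 rows; each row is the pose to reach, as a shift and turn from the pose commanded when the call began; what a row does not reach only later rows make up. A row lasts 1/8 s, in which the tool goes at most 62.5 mm and 10.7 degrees, less where a joint would pass 70% of its speed; a pose out of reach is approached as far as the arm can. A call with a gripper value outside its range is refused whole. "hand" is the opening, from 0 (shut) to 1 (fully open), set as the call begins (left out, the last holds). The fingers move at their own pace and stop on an object; "force" is the grip in N (left out, the last holds). Time passes only in rows, so rows that repeat a pose let the fingers close. It gives the time, the measured TCP pose, the force, the opening and the grip force at its end, in the units of the state.
- telemetry.read_state(): the state, without advancing time (a new reading comes with each control period).
- eyes.camera(name): name is "side" or "top"; returns a dict with "pixels" (420x560x3 uint8, red, green, blue), "fx", "fy", "cx", "cy" (pixels), "cam_to_world" (4x4, takes a point from camera to world coordinates). Camera axes: x right, y up, looking along -z (the intrinsics and any distortion apply to the point x, -y, -z); pixel columns grow to the right and rows downward; lengths in mm; the calibration is good to about 2 mm. A picture is of the moment at which its call begins. There is no depth.
- manip.sign_off(): hands the job in; it is judged then, once.
The state is a dict: "clock": time; "joints": joint angles; "qd": joint speeds; "effort": joint torques, N m; "eef_pos": TCP position; "eef_rot": TCP orientation; "wrist_force": force on the tool from outside, world axes, zero at the start; "moment": the same for the moment, N m; "finger_gap": finger opening in mm; "finger_force": force on a finger pad.
Only numpy, scipy, OpenCV 4.12 (cv2) and the standard library are available. Lean on these libraries where they do the work, as an engineer would, in place of code of your own. Each camera call takes 0.05 s, during which the arm holds its last target. There are 200 camera calls.

## Task

Take the wooden packing stick out from between the two green plates of the leaf press and stand it in the blue cup, letting go of it there. Then draw the taper gauge out of its wooden block by the orange handle and slide it blade down, upright, its blade flat to the plates, into the gap until it drags snugly on both plates - do not force it in or shift the jaw. Finish while still holding the gauge at that depth, so that the gap can be read; leave the cup standing and the dish, paint bottle and jar where they are.

Things in the scene. Friction and masses are not known exactly. Their poses are not given: they have to be found in the camera images.
- press: Leaf press, fixed, grey base 190 x 110 x 12 mm; origin: centre of its underside, x normal to the plates, y along the gap, z up. Two upright green plates (86 mm along y, 8 mm thick) face each other across a gap open at the top and ends. Far face at x = +4 mm, near face at x = -(4 mm + joint jaw). Aluminium posts behind the plates reach 104 mm.
- jaw (a joint): Setting of the sliding near jaw, 0 to 0.004 m, differs every time: gap between the plates = 8 mm + this value. Very stiff (about 40 N to move); it is not to be moved.
- jaw_top (a point): Middle of the top of the near jaw's aluminium post, 104 mm above the table; must stay within 1.5 mm of where it was.
- far_plate (a joint): How far the far plate is pushed back on its springs (m): 0 = at rest, stop at 0.004. Each plate is pressed towards the gap with 1.2 N at rest plus 3 N per mm.
- near_plate (a joint): The same for the near plate, relative to its jaw. Snug: each plate pushed back between 0.05 and 2 mm, best about 1 mm (1.4 to 7 N on each plate; pushing the gauge down then takes roughly 2 to 12 N, about 6 N at 1 mm). More than 3 mm on either is forcing.
- far_edge (a point): Middle of the upper edge of the far plate's straight face, 108 mm above the table. Above it the plate is bevelled outward (35 degrees from vertical) up to 118 mm, so that the mouth is about 14 mm wider than the gap.
- near_edge (a point): The same on the near plate; the middle of the gap lies halfway between the two edges.
- stick: Wooden packing stick 5 x 24 x 165 mm (x, y, z), 30 g, standing in the gap on the press's base (12 mm above the table), its 24 mm width along the gap, leaning a few degrees at most; about 59 mm stand out above the mouth. Origin: centre of its lower end; z runs up along it.
- stick_top (a point): Centre of the stick's upper end.
- block: Wooden gauge block, fixed, 77 x 80 x 100 mm (x, y, z), with a through slot 17 x 22 mm (x, y) in its middle. Origin: centre of its underside.
- gauge: Taper gauge, about 120 g, 150 mm long, standing in the block's slot, its handle's shoulder on the block's top. Steel blade 90 long, 20 wide (y), tapering evenly in thickness (x) from 4 mm at the tip to 15 mm at the handle, same on both sides; orange handle 20 x 28 x 60 mm (x, y, z). Origin: centre of the tip; z up to the handle. Half turn: the same.
- gauge_grip (a point): Point on the handle's axis, 125 mm above the tip, 35 mm above the shoulder, 25 mm below the top.
- cup: Blue ceramic cup, loose, 450 g, 110 mm high, 68 mm outside across the rim, wall 4 mm, floor about 5 mm thick, empty. Origin: centre of its underside.
- dish: Clear petri dish with a green sample, 90 mm across, 14 mm high, loose bystander. Origin: centre of its underside.
- paint: Blue paint bottle, 60 mm across, 170 mm high, loose bystander. Origin: centre of its underside.
- jar: Jar with white cap, 70 mm across, 90 mm high, loose bystander. Origin: centre of its underside.

How it is judged (in metres and radians):
On the way:
1. the packing stick stands in the cup, let go (horizontal distance between stick and cup below 0.032 m and height (world z) of stick below 0.03 m and angle between stick's own z axis and vertical below 0.6 rad and contact force between stick and the fingers below 0.05 N), for 0.2 s.
At the end, for the whole second after the job is handed in: Gauge held still in the fingers, upright within 0.12 rad, flat to the plates within 0.15 rad, its tip in the gap (within 33 mm of the middle), each plate pushed back 0.05 to 2 mm, jaw not shifted 1.5 mm; stick stands free in the upright cup (foot below 30 mm, lean under 0.6 rad) (all of step 1 and value of joint far_plate between 5e-05 and 0.002 m and value of joint near_plate between 5e-05 and 0.002 m and contact force between gauge and the fingers above 1 N and angle between gauge's own z axis and vertical below 0.12 rad and angle between the y axis of gauge and the y axis of press, either way round below 0.15 rad and y of gauge in the frame of press between -0.033 and 0.033 m and x of gauge in the frame of press between -0.012 and 0.008 m and height (world z) of gauge between 0.014 and 0.09 m and linear speed of gauge below 0.01 m/s and distance of jaw_top from where it was at the start of the episode below 0.0015 m and angle between cup's own z axis and vertical below 0.1 rad); the arm keeps its last pose, push and grip.
It fails at once if the gauge is forced: a plate pushed back more than 3 mm (value of joint any of far_plate, near_plate above 0.003 m).
It fails at once if the cup is tipped over (angle between cup's own z axis and vertical above 0.5 rad).
It fails at once if a bystander is moved by more than 30 mm (distance of any of dish, paint, jar from where it was at the start of the episode above 0.03 m).
It also fails if it takes over 72 s, if anything falls off the work surface, if the arm or the gripper's body presses on something with over 40 N, if the wrist force passes 120 N, or if a joint passes its speed limit or range.

## Working session

There is one attempt and no reset: what is moved stays moved. The work goes in short steps, Python scripts to look and compute and a tool call to move; the robot and the scene stay as the last step left them, time stands still between calls to the robot, and variables do not carry over. Pictures are saved under pics/ and viewed, at most 10 in all, crops included, and the job is handed in when it is done.

Besides the shell and the picture viewer there is one more tool, called in YAML: its name, and indented under it one key for each argument. play_rows: Moves the arm, as the interface text tells. Its arguments: {"type":"object","properties":{"translation":{"type":"array","items":{"type":"array","items":{"type":"number"}}},"yaw":{"type":"array","items":{"type":"number"}},"hand":{"type":"number"},"force":{"type":"number"}},"required":["translation","yaw"]}

```bash
mkdir -p pics; ls; python3 - <<'E'
from cell import telemetry, eyes, manip
import cv2, numpy as np
for n in("side","top"):
    c=eyes.camera(n); cv2.imwrite(f"pics/{n}0.png",c["pixels"][:,:,::-1])
    print(n,{k:(np.round(v,4).tolist() if k!='pixels' else 0) for k,v in c.items()})
s=telemetry.read_state(); print(s)
E
```

```text
pics
side {'pixels': 0, 'fx': 448.836, 'fy': 448.836, 'cx': 282.8568, 'cy': 207.7004, 'cam_to_world': [[-0.7389, 0.3108, -0.5979, -38.1638], [-0.6737, -0.3573, 0.6468, 685.3355], [-0.0126, 0.8807, 0.4734, 649.4082], [0.0, 0.0, 0.0, 1.0]]}
top {'pixels': 0, 'fx': 415.5305, 'fy': 415.5305, 'cx': 275.838, 'cy': 217.2885, 'cam_to_world': [[-0.0228, 0.9992, -0.0332, 543.1631], [-0.9995, -0.022, 0.0231, 16.4438], [0.0224, 0.0337, 0.9992, 1381.2656], [0.0, 0.0, 0.0, 1.0]]}
{'clock': 0.1, 'joints': array([-1.33260651e+00,  3.00397249e-01,  1.52150330e+00,  3.51609952e-07,
        1.32067177e+00, -6.65976231e-02]), 'qd': array([-0.00039053, -0.00162519, -0.00127336, -0.00052348,  0.00083533,
        0.0002857 ]), 'effort': array([ 4.36982969e-03, -5.32633102e+01, -3.53280187e+01,  7.10854121e-02,
        2.34783569e-02, -7.55443648e-05]), 'eef_pos': array([ 164.99585577, -524.43552665,  204.95973679]), 'eef_rot': array([-3.14061519e+00, -6.55346487e-05,  3.04787316e-01]), 'wrist_force': array([0.48315692, 0.54518753, 0.13580109]), 'moment': array([-0.01851619, -0.01691494,  0.02172528]), 'finger_force': 0.0, 'finger_gap': 93.61411657018766}
```

View pics/side0.png

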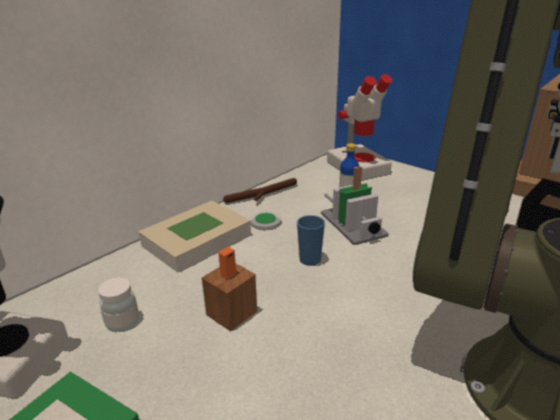

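View pics/top0.png

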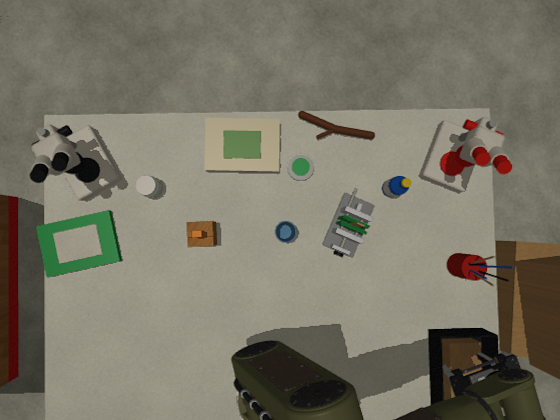

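The side view shows the stick at (357,178), the cup at (311,240), the handle at (228,262) and the block at (230,295). The top view shows the press at (350,225), the cup at (286,232) and the gauge at (197,234). I'll zoom in on these.

```bash
cat > h.py <<'E'
from cell import telemetry, eyes, manip
import cv2, numpy as np
def ray(c,u,v):
    M=np.array(c["cam_to_world"]); d=np.array([(u-c["cx"])/c["fx"],-(v-c["cy"])/c["fy"],-1.])
    d=M[:3,:3]@d; return M[:3,3],d/np.linalg.norm(d)
def onz(c,u,v,z):
    o,d=ray(c,u,v); return o+d*(z-o[2])/d[2]
def tri(c1,p1,c2,p2):
    o1,d1=ray(c1,*p1);o2,d2=ray(c2,*p2)
    t=np.linalg.lstsq(np.c_[d1,-d2],o2-o1,rcond=None)[0]
    a,b=o1+t[0]*d1,o2+t[1]*d2; return (a+b)/2,np.linalg.norm(a-b)
def proj(c,p):
    M=np.array(c["cam_to_world"]); q=M[:3,:3].T@(np.array(p)-M[:3,3])
    return c["cx"]+c["fx"]*q[0]/-q[2], c["cy"]-c["fy"]*q[1]/-q[2]
def crop(c,x,y,w,h,s):
    im=c["pixels"][y:y+h,x:x+w,::-1]; im=cv2.resize(im,None,fx=s,fy=s,interpolation=cv2.INTER_CUBIC)
    for i in range(0,w,10): cv2.line(im,(i*s,0),(i*s,8 if (x+i)%50 else 20),(0,0,255),1)
    for i in range(0,h,10): cv2.line(im,(0,i*s),(8 if (y+i)%50 else 20,i*s),(0,0,255),1)
    return im
E
python3 - <<'E'
from h import *
t=eyes.camera("top"); s=eyes.camera("side")
a=crop(t,310,180,80,60+20,5); b=crop(s,310,160,80,80,5)
d=crop(t,180,200,80,40,5); e=crop(s,200,240,80,40,5)
cv2.imwrite("pics/z1.png",np.vstack([np.hstack([a,b]),np.hstack([d,e])]))
E
```

```text
(no output)
```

View pics/z1.png

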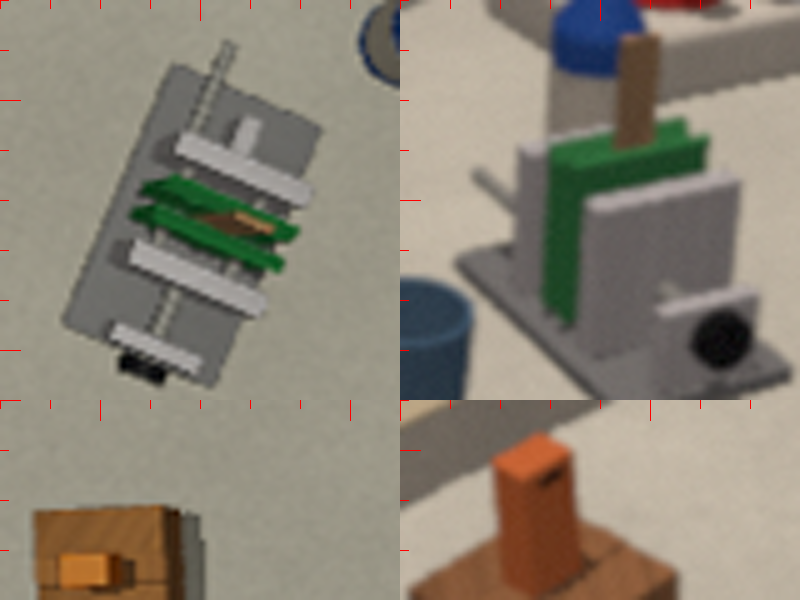

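```bash
python3 - <<'E'
from h import *
t=eyes.camera("top"); s=eyes.camera("side")
print("stick top",tri(t,(360.8,224.4),s,(358.2,167.2)), onz(t,360.8,224.4,176))
cor=[(170,62),(322,128),(215,388),(62,322)]
P=np.array([onz(t,310+a/5,180+b/5,12)[:2] for a,b in cor]); print("press",P.round(1),P.mean(0))
ax=P[0]+P[1]-P[2]-P[3]; ay=P[0]+P[3]-P[1]-P[2]
print("xdir deg",np.degrees(np.arctan2(ax[1],ax[0])),"ydir",np.degrees(np.arctan2(ay[1],ay[0])))
hsv=cv2.cvtColor(t["pixels"],cv2.COLOR_RGB2HSV); hs=cv2.cvtColor(s["pixels"],cv2.COLOR_RGB2HSV)
def big(m,x,y,w,h):
    k=np.zeros_like(m);k[y:y+h,x:x+w]=m[y:y+h,x:x+w]
    c=max(cv2.findContours(k,cv2.RETR_EXTERNAL,cv2.CHAIN_APPROX_NONE)[0],key=cv2.contourArea);return c
for (v,u) in [(234,190),(234,197),(234,203),(225,205),(240,215)]: print(u,v,hsv[v,u])
for z,lo in((100,(5,110,60)),(150,(5,190,170))):
    c=big(cv2.inRange(hsv,lo,(25,255,255)),180,210,50,45); r=cv2.minAreaRect(c); print("rect",z,r, [onz(t,*p,z)[:2].round(1).tolist() for p in cv2.boxPoints(r)], onz(t,*r[0],z))
c=big(cv2.inRange(hsv,(95,60,20),(125,255,255)),270,215,35,35); (u,v),r=cv2.minEnclosingCircle(c); print("cup",u,v,r,onz(t,u,v,110),r*1271/415)
c=big(cv2.inRange(hs,(0,170,120),(14,255,255)),210,240,40,45); print("handle side",cv2.boundingRect(c))
im=np.hstack([crop(t,180,212,50,45,8),crop(s,210,240,50,45,8)]); cv2.imwrite("pics/z2.png",im)
E
```

```text
stick top (array([ 557.84465294, -257.3719424 ,  178.52533446]), np.float64(2.144328142728626)) [ 557.00688463 -258.59330404  176.        ]
press [[ 666.2 -243.2]
 [ 620.2 -343.2]
 [ 449.9 -266.9]
 [ 495.8 -166.8]] [ 558.04967704 -255.02458498]
xdir deg -24.13968556740406 ydir 65.34318513254975
190 234 [ 15 165 139]
197 234 [ 15 191 184]
203 234 [ 13 240  87]
205 225 [ 15 166 135]
215 240 [ 15 182  59]
rect 100 ((201.4986114501953, 233.47373962402344), (24.439857482910156, 29.11759376525879), 86.98721313476562) [[577.2, 262.0], [579.9, 172.9], [504.9, 170.3], [502.3, 259.2]] [541.05059873 216.13644966 100.        ]
rect 150 ((196.0, 233.5), (5.0, 8.0), 90.0) [[549.1, 236.1], [548.5, 212.6], [533.8, 212.9], [534.3, 236.4]] [541.42558927 224.49548681 150.        ]
cup 285.4303283691406 231.29791259765625 10.816678047180176 [541.86012705 -41.33763959 110.        ] 33.12770553726748
handle side (219, 247, 14, 32)
```

View pics/z2.png

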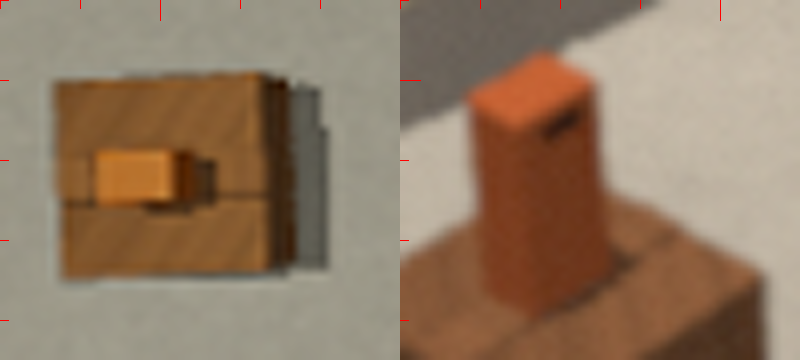

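The block is nearly square to the world axes. The handle top centre is at (196.6,234.1) in the top view and (226.6,251.6) in the side view. Next I'll move above the stick.

play_rows:
  translation:
    - [0,0,0.05]
    - [0,0,0.1]
    - [0.04,0.027,0.1]
    - [0.08,0.054,0.1]
    - [0.12,0.081,0.1]
    - [0.165,0.112,0.1]
    - [0.21,0.143,0.1]
    - [0.255,0.174,0.1]
    - [0.3,0.205,0.1]
    - [0.345,0.236,0.1]
    - [0.392,0.266,0.1]
    - [0.392,0.266,0.1]
  yaw: [0,0,0.12,0.24,0.36,0.48,0.6,0.72,0.84,0.84,0.84,0.84]
  hand: 0.5

```text
clock: 1.8
eef_pos: [559.1, -256.3, 304.3]
eef_rot: [-3.14, -0.0, 1.149]
wrist_force: [-0.7, -0.1, -0.6]
finger_gap: 47.1
finger_force: 0.0
```

```bash
python3 - <<'E'
from h import *
t=eyes.camera("top"); s=eyes.camera("side")
p,e=tri(t,(196.6,234.1),s,(226.6,251.6)); print("handle top",p,e,onz(t,196.6,234.1,160),onz(s,226.6,251.6,160))
print(onz(s,358.2,167.2,177))
S=telemetry.read_state(); print(S["eef_pos"],S["eef_rot"],S["clock"],S["joints"])
cv2.imwrite("pics/a.png",crop(s,280,80,140,100,5))
E
```

```text
handle top [540.31215251 221.86116632 159.73881705] 1.9636515639570788 [539.64618781 221.08692832 160.        ] [540.80886377 222.70811389 160.        ]
[ 560.4805599  -259.54659915  177.        ]
[ 557.01840114 -258.51214954  305.02808125] [-3.14082956e+00  1.19170141e-04  1.14561566e+00] 1.9 [-4.94078007e-01  4.00262734e-01  1.16005274e+00 -1.71431803e-04
  1.58203026e+00 -6.88991539e-02]
```

View pics/a.png

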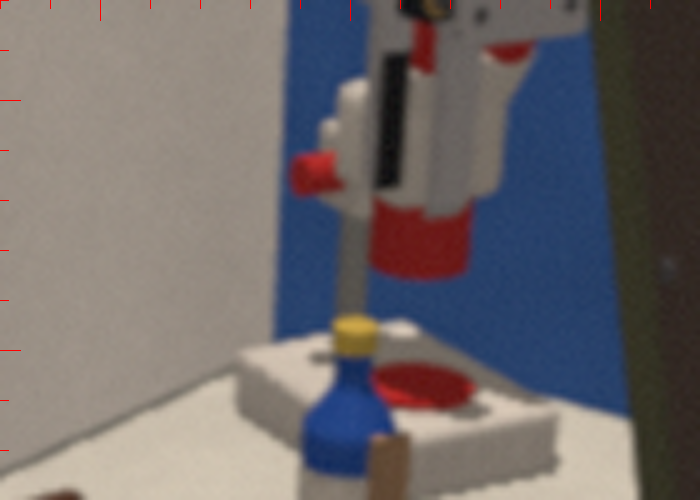

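The fingers straddle the line above the stick top, with the stick at panel (390,435) and the fingers at about x 390 and 450. Descending now, then closing.

play_rows:
  translation:
    - [0,0,-0.05]
    - [0,0,-0.1]
    - [0,0,-0.14]
    - [0,0,-0.16]
    - [0,0,-0.172]
    - [0,0,-0.172]
    - [0,0,-0.172]
  yaw: [0,0,0,0,0,0,0]

```text
clock: 2.78
eef_pos: [557.3, -259.1, 134.7]
eef_rot: [3.14, 0.0, 1.144]
wrist_force: [-0.5, 0.2, 0.8]
finger_gap: 47.0
finger_force: 0.0
```

play_rows:
  translation:
    - [0,0,0]
    - [0,0,0]
    - [0,0,0]
    - [0,0,0]
    - [0,0,0]
    - [0,0,0]
  yaw: [0,0,0,0,0,0]
  hand: 0
  force: 12

```text
clock: 3.52
eef_pos: [557.1, -258.6, 133.4]
eef_rot: [-3.142, 0.0, 1.145]
wrist_force: [0.1, 0.2, 0.8]
finger_gap: 4.8
finger_force: 12.0
```

play_rows:
  translation:
    - [0,0,0.03]
    - [0,0,0.08]
    - [0,0,0.13]
    - [0,0,0.18]
    - [-0.002,0.03,0.18]
    - [-0.005,0.075,0.18]
    - [-0.008,0.12,0.18]
    - [-0.011,0.165,0.18]
    - [-0.014,0.2,0.18]
    - [-0.015,0.217,0.18]
    - [-0.015,0.217,0.18]
    - [-0.015,0.217,0.18]
  yaw: [0,0,0,0,0,0,0,0,0,0,0,0]

```text
clock: 5.03
eef_pos: [542.2, -42.7, 313.3]
eef_rot: [-3.141, 0.0, 1.144]
wrist_force: [0.3, 0.1, -0.9]
finger_gap: 4.8
finger_force: 12.0
```

```bash
python3 - <<'E'
from h import *
t=eyes.camera("top"); s=eyes.camera("side")
S=telemetry.read_state(); print(S["eef_pos"],S["finger_gap"],S["clock"])
p=S["eef_pos"].copy(); print("foot expected px",proj(s,p-[0,0,121]),"tcp",proj(s,p),"cup rim",proj(s,[542,-41.3,110]))
cv2.imwrite("pics/b.png",crop(s,260,130,100,140,4))
E
```

```text
[542.14038618 -42.70427286 313.26336235] 4.852938639673946 5.125
foot expected px (np.float64(312.1431851008311), np.float64(191.26039254037178)) tcp (np.float64(313.1592614845556), np.float64(141.33889721189502)) cup rim (np.float64(311.1882464609779), np.float64(222.3987552421539))
```

View pics/b.png

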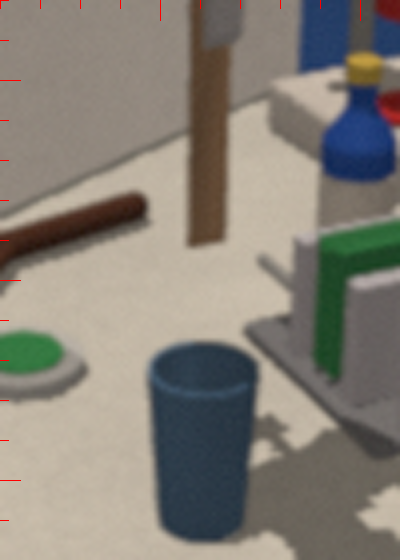

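The stick hangs vertically with its foot at (311.5,191), above the cup rim centre at (311,223). Lowering it into the cup and releasing.

play_rows:
  translation:
    - [0,0.001,-0.04]
    - [0,0.001,-0.08]
    - [0,0.001,-0.12]
    - [0,0.001,-0.15]
    - [0,0.001,-0.17]
    - [0,0.001,-0.181]
    - [0,0.001,-0.181]
    - [0,0.001,-0.181]
  yaw: [0,0,0,0,0,0,0,0]

```text
clock: 6.12
eef_pos: [542.5, -40.9, 133.3]
eef_rot: [3.14, -0.0, 1.145]
wrist_force: [0.6, 0.3, -0.7]
finger_gap: 4.9
finger_force: 12.0
```

play_rows:
  translation:
    - [0,0,0]
    - [0,0,0]
    - [0,0,0]
    - [0,0,0]
    - [0,0,0]
    - [0,0,0]
    - [0,0,0.03]
    - [0,0,0.08]
    - [0,0,0.13]
    - [0,0,0.17]
    - [0,0,0.17]
  yaw: [0,0,0,0,0,0,0,0,0,0,0]
  hand: 0.9

```text
clock: 7.5
eef_pos: [542.8, -40.7, 305.4]
eef_rot: [3.137, -0.002, 1.145]
wrist_force: [0.3, -1.0, 0.5]
finger_gap: 84.4
finger_force: 0.0
```

```bash
python3 - <<'E'
from h import *
s=eyes.camera("side")
S=telemetry.read_state(); print(S["eef_pos"],S["eef_rot"],S["joints"],S["clock"])
cv2.imwrite("pics/c.png",crop(s,260,130,100,140,4))
E
```

```text
[542.24196933 -40.66679367 303.04177759] [ 3.13995110e+00 -4.74714941e-04  1.14479884e+00] [-1.42214865e-01  2.30221772e-01  1.38454622e+00 -3.89426202e-06
  1.52511585e+00  2.83783190e-01] 7.55
```

View pics/c.png

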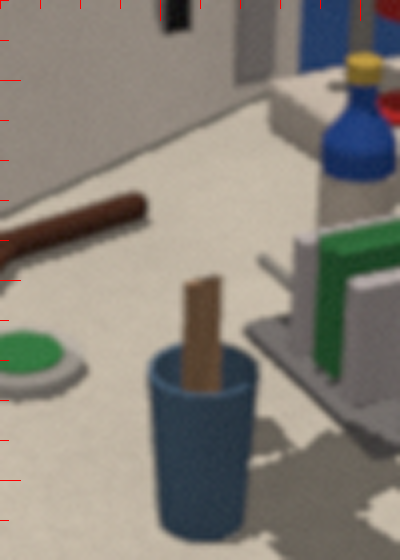

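The stick stands in the cup, let go, with its top at panel (203,280). Next is the gauge.

play_rows:
  translation:
    - [0,0.04,0]
    - [0,0.09,0]
    - [-0.001,0.14,0]
    - [-0.002,0.19,0]
    - [-0.002,0.24,0]
    - [-0.002,0.262,0]
    - [-0.002,0.262,-0.05]
    - [-0.002,0.262,-0.1]
    - [-0.002,0.262,-0.15]
    - [-0.002,0.262,-0.175]
    - [-0.002,0.262,-0.186]
    - [-0.002,0.262,-0.186]
  yaw: [0.1,0.2,0.3,0.4,0.43,0.43,0.43,0.43,0.43,0.43,0.43,0.43]
  hand: 0.7

```text
clock: 9.05
eef_pos: [540.0, 221.0, 116.2]
eef_rot: [-3.141, 0.0, 1.574]
wrist_force: [0.0, -0.6, 0.7]
finger_gap: 65.7
finger_force: 0.0
```

play_rows:
  translation:
    - [0,0,0]
    - [0,0,0]
    - [0,0,0]
    - [0,0,0]
    - [0,0,0]
    - [0,0,0]
  yaw: [0,0,0,0,0,0]
  hand: 0
  force: 30

```text
clock: 9.8
eef_pos: [541.5, 221.4, 116.9]
eef_rot: [3.138, -0.001, 1.575]
wrist_force: [9.1, 0.6, -2.6]
finger_gap: 19.9
finger_force: 30.0
```

```bash
python3 - <<'E'
from h import *
S=telemetry.read_state(); print(S["eef_pos"],S["eef_rot"],S["wrist_force"],S["moment"],S["finger_gap"],S["clock"])
E
```

```text
[541.45657213 221.39662573 116.92625188] [ 3.13775284e+00 -5.77093695e-04  1.57471779e+00] [ 9.12721111  0.59980728 -2.57028144] [ 0.03341047 -2.06322646  0.05078246] 19.88495746071014 9.8
```

play_rows:
  translation:
    - [0.0015,0,0]
    - [0.0015,0,0.01]
    - [0.0015,0,0.03]
    - [0.0015,0,0.06]
    - [0.0015,0,0.1]
    - [0.0015,0,0.14]
    - [0.0015,0,0.19]
    - [0.0015,0,0.19]
    - [0.0015,0,0.19]
    - [0.0015,0,0.19]
  yaw: [0,0,0,0,0,0,0,0,0,0]

```text
clock: 11.05
eef_pos: [541.1, 221.3, 305.0]
eef_rot: [-3.139, 0.001, 1.575]
wrist_force: [-0.1, -0.4, -1.7]
finger_gap: 19.8
finger_force: 30.0
```

play_rows:
  translation:
    - [0,-0.03,0]
    - [0.002,-0.08,0]
    - [0.004,-0.13,0]
    - [0.006,-0.18,0]
    - [0.008,-0.23,0]
    - [0.01,-0.28,0]
    - [0.012,-0.33,0]
    - [0.014,-0.38,0]
    - [0.015,-0.43,0]
    - [0.016,-0.46,0]
    - [0.016,-0.476,0]
    - [0.016,-0.476,0]
  yaw: [0,-0.05,-0.1,-0.15,-0.2,-0.25,-0.3,-0.35,-0.4,-0.43,-0.43,-0.43]

```text
clock: 12.55
eef_pos: [557.4, -254.8, 305.7]
eef_rot: [-3.14, -0.0, 1.145]
wrist_force: [0.3, -0.1, -1.2]
finger_gap: 19.6
finger_force: 30.0
```

```bash
python3 - <<'E'
from h import *
t=eyes.camera("top");s=eyes.camera("side")
S=telemetry.read_state(); print(S["eef_pos"],S["eef_rot"],S["wrist_force"],S["moment"],S["finger_gap"],S["clock"])
p=S["eef_pos"]; print("tip exp px",proj(s,p-[0,0,106]),"shoulder",proj(s,p-[0,0,16]))
e=[proj(s,q) for q in ([558,-255,118],[557,-254.6,108])]; print(e)
cv2.imwrite("pics/d.png",np.hstack([crop(s,310,100,80,120,5),crop(t,310,180,80,120,5)])[:600])
E
```

```text
[ 557.67838619 -253.61587781  306.29323722] [-3.14120357e+00 -2.19482668e-04  1.14599287e+00] [-0.00522061 -0.45963858 -1.37826327] [-0.01881398 -0.05614374 -0.01149019] 19.59154847083492 12.65
tip exp px (np.float64(358.41268480092225), np.float64(159.94302013810784)) shoulder (np.float64(360.8031265210768), np.float64(126.76341943742797))
[(np.float64(356.5643435638117), np.float64(188.04299828312384)), (np.float64(356.54916152748433), np.float64(191.51224427344016))]
```

View pics/d.png

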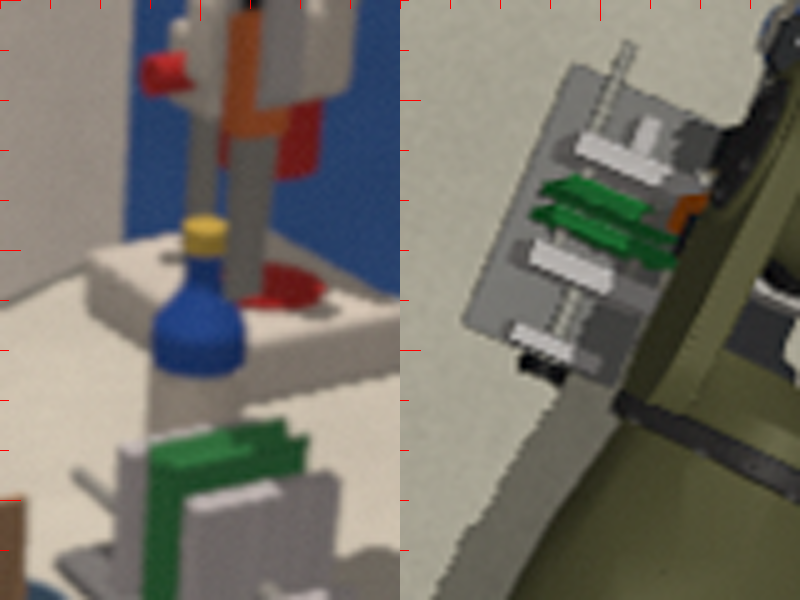

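The tip is at (358.6,159.8), matching the upright prediction. I'll check the gap midline from the plate edges in the first top view.

```bash
python3 - <<'E'
from h import *
t=eyes.camera("top")
im=cv2.imread("pics/top0.png"); h=cv2.cvtColor(im,cv2.COLOR_BGR2HSV)
m=cv2.inRange(h,(40,90,30),(80,255,255)); m[:180]=0;m[240:]=0;m[:,:320]=0;m[:,385:]=0
ang=np.radians(-24.4); X=np.array([np.cos(ang),np.sin(ang)]); Y=np.array([-X[1],X[0]])
v,u=np.nonzero(m); P=np.array([onz(t,a,b,118)[:2] for a,b in zip(u,v)])-[558,-255]
x=P@X;y=P@Y; print("y range",y.min(),y.max())
for lo in range(-40,40,10):
    k=(y>=lo)&(y<lo+10); print(lo,np.percentile(x[k],[1,99]).round(1),x[k].mean().round(2),k.sum(), np.histogram(x[k],bins=np.arange(-22,24,3))[0])
S=telemetry.read_state(); print("tcp in press",(S["eef_pos"][:2]-[558,-255])@np.c_[X,Y],X,Y)
E
```

```text
y range -40.50468383681016 57.30007070698443
-40 [-14.7  13.4] -0.33 19 [0 0 2 3 3 1 0 0 1 2 4 3 0 0 0]
-30 [-19.4  14.3] -3.15 30 [1 3 3 3 3 2 2 4 1 1 2 3 2 0 0]
-20 [-16.8  14.6] -4.53 24 [0 2 3 4 3 4 2 1 0 0 1 3 1 0 0]
-10 [-19.9  13.8] -8.21 21 [1 5 3 3 3 2 0 0 0 0 0 3 1 0 0]
0 [-19.6  14.8] -3.05 28 [2 2 3 4 3 2 0 0 1 3 4 2 2 0 0]
10 [-20.4  14. ] -3.11 34 [2 4 3 3 3 3 0 2 3 3 3 4 1 0 0]
20 [-18.1  14.1] -1.91 36 [0 3 3 4 3 3 2 3 4 4 3 3 1 0 0]
30 [-17.5  14.5] -1.52 35 [0 2 3 3 3 4 4 3 3 2 4 3 1 0 0]
tcp in press [-0.88315687  1.30372558] [ 0.91068366 -0.41310443] [0.41310443 0.91068366]
```

play_rows:
  translation:
    - [-0.0006,0.0003,-0.03]
    - [-0.0006,0.0003,-0.06]
    - [-0.0006,0.0003,-0.08]
    - [-0.0006,0.0003,-0.09]
    - [-0.0006,0.0003,-0.1]
    - [-0.0006,0.0003,-0.11]
    - [-0.0006,0.0003,-0.11]
    - [-0.0006,0.0003,-0.11]
  yaw: [0,0,0,0,0,0,0,0]

```text
clock: 13.7
eef_pos: [557.2, -254.4, 196.8]
eef_rot: [3.141, 0.0, 1.145]
wrist_force: [2.8, -0.2, -2.7]
finger_gap: 19.7
finger_force: 30.0
```

```bash
cat > f.py <<'E'
from h import *
X=np.array([.9107,-.4131]);Y=np.array([.4131,.9107])
S=[]
for i in range(4):
    S.append(telemetry.read_state()); 
    if i<3: eyes.camera("side")
F=np.mean([s["wrist_force"] for s in S],0); M=np.mean([s["moment"] for s in S],0); p=np.mean([s["eef_pos"] for s in S],0)
print("F press x,y,z",np.round([F[:2]@X,F[:2]@Y,F[2]],2),"M x,y",np.round([M[:2]@X,M[:2]@Y],3),"pos",p.round(2),"press xy",np.round([(p[:2]-[558,-255])@X,(p[:2]-[558,-255])@Y],2),"std",np.std([s["wrist_force"] for s in S],0).round(2),S[-1]["clock"],S[-1]["eef_rot"].round(4))
E
python3 f.py
```

```text
F press x,y,z [ 3.02  0.08 -2.38] M x,y [ 0.037 -0.897] pos [ 557.13 -254.42  196.77] press xy [-1.03  0.17] std [0.82 0.69 0.33] 13.85 [ 3.141  -0.      1.1447]
```

play_rows:
  translation:
    - [0.0009,-0.0004,0]
    - [0.0009,-0.0004,0]
    - [0.0009,-0.0004,0]
    - [0.0009,-0.0004,0]
  yaw: [0,0,0,0]

```text
clock: 14.35
eef_pos: [557.8, -254.7, 196.5]
eef_rot: [3.142, 0.0, 1.145]
wrist_force: [1.9, -0.9, -0.0]
finger_gap: 19.8
finger_force: 30.0
```

```bash
python3 f.py
```

```text
F press x,y,z [ 1.61  0.15 -0.5 ] M x,y [-0.007 -0.384] pos [ 557.82 -254.74  196.48] press xy [-0.27  0.16] std [0.37 0.39 0.87] 14.5 [-3.1415  0.      1.1448]
```

play_rows:
  translation:
    - [0.0009,-0.0004,0]
    - [0.0009,-0.0004,0]
    - [0.0009,-0.0004,0]
    - [0.0009,-0.0004,0]
  yaw: [0,0,0,0]

```text
clock: 15.0
eef_pos: [558.7, -255.1, 196.4]
eef_rot: [-3.141, -0.0, 1.145]
wrist_force: [0.8, -0.4, -1.6]
finger_gap: 20.1
finger_force: 30.0
```

```bash
python3 f.py
```

```text
F press x,y,z [ 0.29 -0.21 -1.52] M x,y [-0.008 -0.047] pos [ 558.71 -255.13  196.41] press xy [0.7  0.18] std [0.44 0.23 0.13] 15.15 [-3.1415  0.      1.1448]
```

play_rows:
  translation:
    - [0.0009,-0.0004,0]
    - [0.0018,-0.0008,0]
    - [0.0018,-0.0008,0]
    - [0.0018,-0.0008,0]
    - [0.0018,-0.0008,0]
  yaw: [0,0,0,0,0]

```text
clock: 15.78
eef_pos: [560.5, -256.0, 196.4]
eef_rot: [3.142, 0.0, 1.145]
wrist_force: [-0.7, 0.5, -1.5]
finger_gap: 20.0
finger_force: 30.0
```

```bash
python3 f.py
```

```text
F press x,y,z [-0.38  0.16 -1.34] M x,y [ 0.003 -0.05 ] pos [ 560.54 -255.94  196.45] press xy [2.7  0.19] std [0.33 0.29 0.77] 15.925 [-3.1415 -0.      1.1448]
```

play_rows:
  translation:
    - [0.0009,-0.0004,0]
    - [0.0014,-0.0006,0]
    - [0.0014,-0.0006,0]
    - [0.0014,-0.0006,0]
    - [0.0014,-0.0006,0]
  yaw: [0,0,0,0,0]

```text
clock: 16.55
eef_pos: [561.9, -256.5, 196.4]
eef_rot: [-3.141, 0.0, 1.145]
wrist_force: [-1.9, 0.8, -0.6]
finger_gap: 19.8
finger_force: 30.0
```

```bash
python3 f.py
```

```text
F press x,y,z [-2.29 -0.12 -0.18] M x,y [-0.052  0.621] pos [ 561.88 -256.52  196.44] press xy [4.16 0.22] std [0.29 0.24 0.43] 16.7 [-3.1414 -0.      1.1448]
```

play_rows:
  translation:
    - [-0.0022,0.001,0]
    - [-0.0022,0.001,0]
    - [-0.0022,0.001,-0.01]
    - [-0.0022,0.001,-0.02]
    - [-0.0022,0.001,-0.026]
    - [-0.0022,0.001,-0.032]
    - [-0.0022,0.001,-0.032]
    - [-0.0022,0.001,-0.032]
  yaw: [0,0,0,0,0,0,0,0]

```text
clock: 17.7
eef_pos: [559.7, -255.5, 164.5]
eef_rot: [-3.141, 0.0, 1.145]
wrist_force: [0.3, -0.3, -2.5]
finger_gap: 20.1
finger_force: 30.0
```

```bash
python3 f.py
```

```text
F press x,y,z [-0.08  0.28 -2.36] M x,y [-0.005  0.068] pos [ 559.71 -255.54  164.55] press xy [1.78 0.22] std [0.77 0.42 0.26] 17.85 [-3.1415 -0.      1.1448]
```

play_rows:
  translation:
    - [0,0,-0.003]
    - [0,0,-0.006]
    - [0,0,-0.006]
    - [0,0,-0.006]
  yaw: [0,0,0,0]

```text
clock: 18.35
eef_pos: [559.7, -255.5, 158.2]
eef_rot: [-3.141, -0.0, 1.145]
wrist_force: [0.2, 0.2, -3.6]
finger_gap: 19.5
finger_force: 30.0
```

```bash
python3 f.py
```

```text
F press x,y,z [-0.24 -0.13 -3.61] M x,y [-0.022 -0.066] pos [ 559.68 -255.52  158.19] press xy [1.75 0.22] std [0.36 0.45 0.51] 18.5 [-3.1412 -0.      1.1448]
```

play_rows:
  translation:
    - [0,0,-0.001]
    - [0,0,-0.002]
    - [0,0,-0.003]
    - [0,0,-0.004]
  yaw: [0,0,0,0]

```text
clock: 19.0
eef_pos: [559.8, -255.6, 154.6]
eef_rot: [3.141, 0.0, 1.145]
wrist_force: [-1.2, -0.3, 3.4]
finger_gap: 19.8
finger_force: 30.0
```

```bash
python3 f.py
```

```text
F press x,y,z [-0.75 -0.56  2.17] M x,y [0.009 0.133] pos [ 559.8  -255.56  154.45] press xy [1.87 0.23] std [0.38 0.26 0.85] 19.15 [ 3.1415 -0.      1.1448]
```

play_rows:
  translation:
    - [0,0,-0.001]
    - [0,0,-0.002]
    - [0,0,-0.003]
    - [0,0,-0.004]
  yaw: [0,0,0,0]

```text
clock: 19.65
eef_pos: [559.8, -255.6, 150.5]
eef_rot: [3.141, 0.0, 1.145]
wrist_force: [-0.9, 0.7, 2.8]
finger_gap: 20.1
finger_force: 30.0
```

```bash
python3 f.py
```

```text
F press x,y,z [-0.31  0.41  2.22] M x,y [-0.009  0.084] pos [ 559.77 -255.54  150.36] press xy [1.83 0.24] std [0.48 0.21 0.66] 19.8 [-3.1416  0.      1.1448]
```

play_rows:
  translation:
    - [0,0,-0.001]
    - [0,0,-0.002]
    - [0,0,-0.003]
    - [0,0,-0.004]
  yaw: [0,0,0,0]

```text
clock: 20.3
eef_pos: [559.8, -255.6, 146.5]
eef_rot: [3.141, 0.0, 1.145]
wrist_force: [-0.6, -0.3, 4.5]
finger_gap: 19.6
finger_force: 30.0
```

```bash
python3 f.py; python3 - <<'E'
from h import *
s=eyes.camera("side"); cv2.imwrite("pics/e.png",crop(s,240,110,150,120,5)); 
E
```

```text
F press x,y,z [-0.57  0.09  3.55] M x,y [-0.005  0.044] pos [ 559.76 -255.55  146.36] press xy [1.83 0.23] std [0.25 0.47 0.58] 20.45 [-3.1415 -0.      1.1448]
```

View pics/e.png

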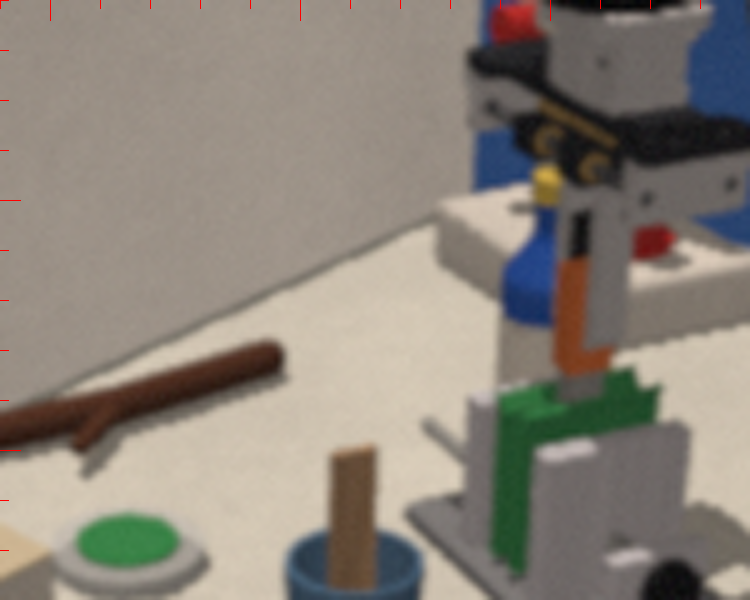

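The gauge stands upright in the gap at panel (580,385), with about 5–6 N of drag and the sides balanced. The stick stands in the cup. Handing in.

```bash
python3 f.py; python3 -c "
from cell import manip; print(manip.sign_off())"
```

```text
F press x,y,z [0.03 0.02 2.29] M x,y [-0.027  0.002] pos [ 559.73 -255.52  146.34] press xy [1.79 0.24] std [0.38 0.21 1.03] 20.65 [-3.1415 -0.      1.1448]
the job is handed in; nothing more can be done
None
```

I handed the job in at about 21 s. The stick stands released in the cup, and the gauge is held upright in the gap with about 4–6 N of drag, balanced on both plates. I estimate each plate is pushed back about 1 mm, but the hand-in returned no verdict.

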